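# Slide a steel plate out to the gauge pointer and hold it from tipping

### The job

Present the long flat steel plate for tack welding: slide it outward along its support rest, towards the small gauge, keeping it lying flat and straight on the rest all the way, until its leading end is level with the tip of the gauge's pointer. Past its balance point it would tip off, so finish while still holding the plate with the gripper, level on the rest and at a standstill: do not let go. Do not move the jar, the pipe ring or the arrow-shaped magnet.

Things in the scene. Friction and masses are not known exactly. Their poses are not given: they have to be found in the camera images.
- plate_center (a point): Centre of the loose bare steel plate, a flat bar 260 mm long, 50 mm wide, 6 mm thick, about 0.6 kg, with balance point at this centre; it lies flat on the rest, its centre 73 mm above the bench. Own x runs along its length towards the leading end (outward), y across it, z up. At the start its rear end sticks out 50 to 95 mm behind the rest's rail; the plate is wider than the rail, so its long edges are free for the fingers everywhere.
- plate_end (a point): Middle of the plate's leading end (130 mm from its centre along its own x, half-way through the thickness): the end that must come level with the pointer.
- rest: The fixed support rest: a steel rail 150 mm long and 30 mm wide whose top is 70 mm above the bench, on a web and a foot plate (foot 90 x 46 mm, 10 mm thick, the web 22 mm wide, both only under the outer part). Origin on the bench under the middle of the rail; its x points outward along the rail (the sliding direction), y across it to the left, z up.
- rest_edge (a point): Middle of the rest's outer end, at the rail's top (75 mm outward from the rail's middle, 70 mm above the bench); the plate tips when its centre is beyond this edge and it is not held.
- gauge: The fixed gauge standing on the bench further out, on the left of the sliding path: a foot block 50 x 50 x 30 mm, an upright post 105 mm high and a thin level pointer with a small brass cone at its end. Its x is parallel to the sliding direction.
- pointer (a point): The tip of the gauge's pointer, 73 mm above the bench, 38 mm to the side of the sliding path's middle line (about 13 mm clear of the plate's edge). Measured along the sliding direction, the plate's leading end must come level with this point.
- plate: The same steel plate, with its origin in the middle of its underside; axes as for its centre.
- jar: Bystander: glass jar with a yellow screw lid, 70 mm across, 91 mm tall, standing left of the rest. Origin under its middle.
- pipe_ring: Bystander: short rusty pipe offcut standing on end, 48 mm across, 30 mm tall, on the bench under or near the sliding path, lower than the plate. Origin under its middle.
- magnet: Bystander: flat arrow-shaped welding magnet, 56 x 112 x 17 mm, lying on the bench near the rest. Origin under its middle.

How it is judged:
By the outcome, as a careful person would: the job done as asked, in the order asked, and still so for the second after the job is handed in, while the arm keeps its last pose, push and grip.
It also fails if it takes over 29 s, if anything falls off the work surface, if the arm or the gripper's body presses on something with over 40 N, if the wrist force passes 120 N, or if a joint passes its speed limit or range.

### The arm

A 6-joint arm with a two-finger parallel gripper is mounted at the origin on the work surface; the furniture and walls round the work are solid. World frame = base frame: x ahead of the robot, y to its left, z up, the work surface at z = 0. Lengths are in m, angles in rad, forces in N, time in s.
With the tool pointing down it reaches from about 0.425 to 0.95 m from the base axis. Payload 3.5 kg.
Tool frame: the origin (TCP) lies at the very end of the fingers, on their centre line; the grasp point (between the pads) lies 19 mm behind it; z points along the fingers, y is the direction in which the jaws open and shut (so a half turn about z gives the same grasp; the last joint's range is limited). The gripper opens to 85 mm and grips with 20 to 120 N. Pads are 22 mm wide; open, the fingers measure 114 mm over their backs; the gripper's body (76 mm by 85 mm) begins 54 mm behind the grasp point. The pads swing forward as they close: fully open they stand 13 mm farther back than shut.
Start: joints at [1.172, 0.286, 1.577, -0, 1.279, -0.15], TCP at [0.166, 0.654, 0.231] pointing down, gripper open.
Joint ranges: [-2.77, 2.77], [-0.9, 2.22], [0.21, 2.48], [-1.53, 4.67], [0.24, 2.81], [-2.84, 2.84]. Speed limits (rad/s): [2.79, 2.79, 3.14, 3.14, 3.14, 3.14].

### API

Orientations are given as a unit quaternion [x, y, z, w].
In Python, from plant import ctrl, eyes, ticket gives the robot as it stands.
- The arm moves only by the tool send_rows, never from a script. Its arguments are lists of equal length, an entry for each row: "translation": the shift along the tool's x, y, z in units of 30 mm (1.0 is 30 mm), a list of three; "rotation": the turn, a rotation vector about the tool's x, y, z in units of 5 degrees (1.0 is 5 degrees), a list of three; "grip": the finger opening in mm, from 0 to 85.4. A call has 1 to 5 rows; each row shifts and turns the commanded pose from where the row before left it, along the tool's axes as they then stand; what a row does not reach is not made up. A row lasts 1/8 s, in which the tool goes at most 62.5 mm and 10.7 degrees, less where a joint would pass 70% of its speed; a pose out of reach is approached as far as the arm can. A call is refused whole if a number of a shift passes 1 or a number of a turn 1, either way. A call with a gripper value outside its range is refused whole. The fingers move at their own pace and stop on an object; "squeeze" is the grip in N (left out, the last holds). Time passes only in rows, so rows that do not move let the fingers close. It gives the time, the measured TCP pose, the force and the opening at its end, in the units of the state.
- ctrl.get_state(): the state, without advancing time (a new reading comes with each control period).
- eyes.read_camera(name): name is "scene" or "top" or "wrist"; returns a dict with "image" (480x640x3 uint8, blue, green, red), "mtx" (3x3 intrinsics, pixels), "xyz" and "orientation" of the camera in the world; the wrist camera has in their place "hand_eye" (4x4, takes a point from camera to tool coordinates, whose origin is the TCP and whose axes are the flange's). Camera axes: x right, y down, z forward; pixel columns grow to the right and rows downward; lengths in m; the calibration is good to about 2 mm. A picture is of the moment at which its call begins: read the wrist's pose just before it. There is no depth.
- ticket.sign_off(): hands the job in, once; it reports no verdict.
The state is a dict: "time": time; "qpos": joint angles; "dq": joint speeds; "joint_efforts": joint torques, N m; "eef_pos": TCP position; "tcp_rot": TCP orientation; "contact_force": force on the tool from outside, world axes, zero at the start; "wrist_torque": the same for the moment, N m; "opening": opening from 0.0 (shut) to 1.0 (fully open).
Only numpy, scipy, OpenCV 4.12 (cv2) and the standard library are available. Lean on these libraries where they do the work, as an engineer would, in place of code of your own. Each camera call takes 0.05 s, during which the arm holds its last target. There are 200 camera calls.

## Working session

There is one attempt and no reset: what is moved stays moved. The work goes in short steps, Python scripts to look and compute and a tool call to move; the robot and the scene stay as the last step left them, time stands still between calls to the robot, and variables do not carry over. Pictures are saved under pics/ and viewed, about 8 in all and at most 12, crops included, and the job is handed in when it is done.

Besides the shell and the picture viewer there is one more tool, called after "Request:" as name(argument=value, ...), one argument or row to a line, values as JSON. send_rows: Moves the arm, as the interface text tells. Its arguments: {"type":"object","properties":{"translation":{"type":"array"},"rotation":{"type":"array"},"grip":{"type":"array"},"squeeze":{"type":"number"}},"required":["translation","rotation","grip"]}

```bash
mkdir -p pics; cat > h.py <<'E'
import sys; sys.path.insert(0,'.')
import numpy as np, cv2
from scipy.spatial.transform import Rotation as R
from plant import ctrl, eyes, ticket
def shot(n,f):
    c=eyes.read_camera(n); cv2.imwrite(f'pics/{f}.png',c['image']); return c
def pose(c,s=None):
    if 'hand_eye' in c:
        T=np.eye(4);T[:3,:3]=R.from_quat(s['tcp_rot']).as_matrix();T[:3,3]=s['eef_pos'];T=T@np.array(c['hand_eye']);return T[:3,:3],T[:3,3]
    return R.from_quat(c['orientation']).as_matrix(),np.array(c['xyz'])
def ray(c,px,z,s=None):
    M,o=pose(c,s);d=M@np.linalg.inv(np.array(c['mtx']))@np.array([px[0],px[1],1.]);return o+d*(z-o[2])/d[2]
def proj(c,p,s=None):
    M,o=pose(c,s);q=np.array(c['mtx'])@(M.T@(np.array(p)-o));return q[:2]/q[2]
E
python3 - <<'E'
from h import *
s=ctrl.get_state();print(s)
a=shot('top','top0');b=shot('scene','scene0')
for c in(a,b):print(c['mtx'],c['xyz'],c['orientation'])
E
```

```text
{'time': 0.0, 'qpos': array([ 1.17195989e+00,  2.87208417e-01,  1.57820151e+00,  1.87520985e-05,
        1.27860790e+00, -1.50022832e-01]), 'dq': array([-0.00084939,  0.00045219, -0.00010825,  0.00021229, -0.00145453,
       -0.00019398]), 'joint_efforts': array([ 9.84156250e-04, -4.05979657e+01, -2.92625803e+01, -4.70515727e-05,
        5.90561220e-03, -4.99210870e-06]), 'eef_pos': array([0.16594067, 0.65359449, 0.22990542]), 'tcp_rot': array([ 1.24088739e-01,  9.92270384e-01, -1.16477637e-03, -3.37247203e-04]), 'contact_force': array([ 0.30851001, -0.1269502 , -0.85636172]), 'wrist_torque': array([-0.00695344,  0.01216354,  0.00992258]), 'opening': 1.0024218593864054}
[[493.42709671   0.         326.05556638]
 [  0.         493.42709671 245.74325124]
 [  0.           0.           1.        ]] [0.24429227 0.35984803 0.90708717] [-0.6940422   0.71258025 -0.07212639  0.07302468]
[[502.18729298   0.         319.07493891]
 [  0.         502.18729298 240.34193459]
 [  0.           0.           1.        ]] [ 0.11144792 -0.2004802   0.613138  ] [ 0.88235059 -0.2190595   0.09701629 -0.40504101]
```

View pics/top0.png

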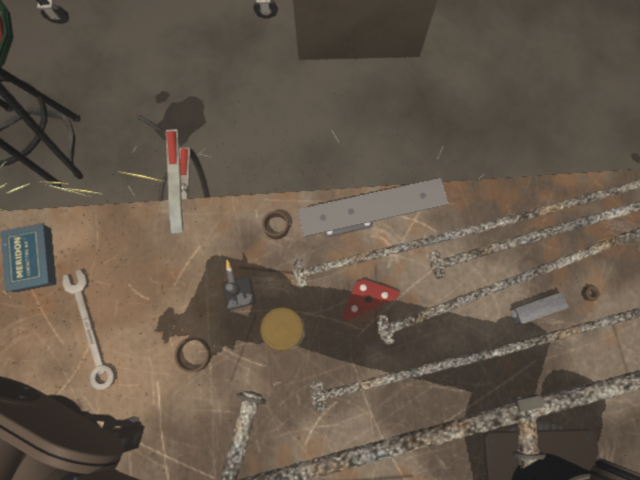

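View pics/scene0.png

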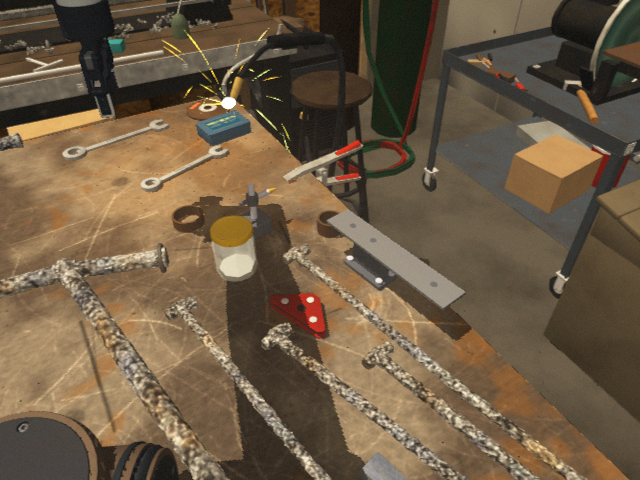

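The top view shows the plate with its left (leading) end at about (300,207)–(302,235) and its rear end at (443,179)–(448,205). The ring is at (277,223), the gauge at (238,290) with its pointer tip near (228,260), the jar at (282,329) and the magnet at (372,297). The scene view agrees. Outward is to the left in the image.

```bash
python3 - <<'E'
from h import *
a=eyes.read_camera('top');b=eyes.read_camera('scene')
i=cv2.resize(a['image'][170:310,200:460],None,fx=3,fy=3,interpolation=cv2.INTER_CUBIC);
j=cv2.resize(b['image'][170:310,230:330],None,fx=3,fy=3,interpolation=cv2.INTER_CUBIC)
cv2.imwrite('pics/crop1.png',i);cv2.imwrite('pics/crop2.png',j)
for n,p in dict(l1=(300,207),l2=(302,235),r1=(443,179),r2=(448,205)).items():print(n,ray(a,p,.076))
print('tip',ray(a,(228,260),.073),'ring',ray(a,(277,223),.03),'jar',ray(a,(282,329),.09))
E
```

```text
l1 [0.4880842  0.40241035 0.076     ]
l2 [0.43772288 0.39971576 0.076     ]
r1 [0.53265933 0.148732   0.076     ]
r2 [0.48470056 0.143549   0.076     ]
tip [0.39777007 0.52766254 0.073     ] ring [0.47224557 0.44740825 0.03      ] jar [0.2776745  0.43425412 0.09      ]
```

View pics/crop1.png

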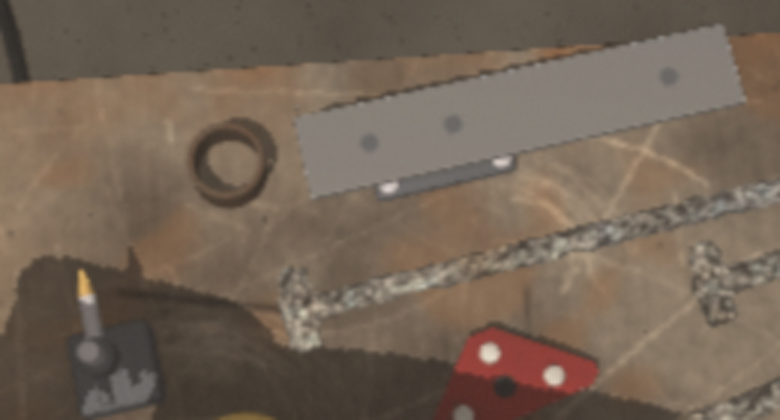

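View pics/crop2.png

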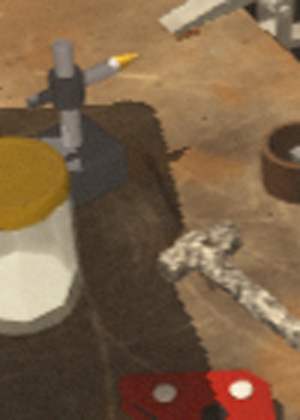

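```bash
cat >> h.py <<'E'
from scipy.optimize import least_squares
LOC=np.array([[130,25,3],[130,-25,3],[-130,25,3],[-130,-25,3]])/1e3
def corners(p):
    c,s=np.cos(p[2]),np.sin(p[2]);return np.array([[p[0]+c*x-s*y,p[1]+s*x+c*y,.073+z] for x,y,z in LOC])
def rows(goal,yaw_y,s=None,n=None):
    "equal rows to reach goal TCP pos, tool down with tool y at heading yaw_y"
    s=s or ctrl.get_state();p=np.array(s['eef_pos']);M=R.from_quat(s['tcp_rot'])
    y=np.array([np.cos(yaw_y),np.sin(yaw_y),0]);z=np.array([0,0,-1.]);G=R.from_matrix(np.c_[np.cross(y,z),y,z])
    rv=(M.inv()*G).as_rotvec();D=np.array(goal)-p
    n=n or int(np.ceil(max(np.linalg.norm(D)/.0295,np.degrees(np.linalg.norm(rv))/4.95)))
    for k in range(n):
        Mk=M*R.from_rotvec(rv*k/n);print(np.round(Mk.inv().apply(D/n)/.03,3).tolist(),np.round(np.degrees(rv/n)/5,3).tolist())
E
python3 - <<'E'
from h import *
a=eyes.read_camera('top');b=eyes.read_camera('scene')
# leading-left corner (left of travel = toward robot/-x): (304.7,235.7)
px=np.array([[304.3,235.3],[298.7,208],[448,203.2],[440.3,178.5]])
r=least_squares(lambda p:np.ravel([proj(a,c) for c in corners(p)]-px),[.486,.274,1.75]);print(r.x,np.degrees(r.x[2]),r.fun.round(2))
print('scene proj',[proj(b,c).round(0).tolist() for c in corners(r.x)])
# tip triangulation
t=least_squares(lambda p:np.r_[proj(a,p)-[227.2,259.2],proj(b,p)-[275.5,188.8]],[.4,.53,.073]);print('tip',t.x,t.fun)
u=np.array([np.cos(r.x[2]),np.sin(r.x[2])]);v=np.array([-u[1],u[0]]);d=t.x[:2]-r.x[:2];print('travel',d@u-.130,'side',d@v)
s=ctrl.get_state();print(s['time'])
rows([r.x[0],r.x[1],.2],r.x[2]-np.pi/2,s)
print(eyes.read_camera('wrist')['hand_eye'])
E
```

```text
[0.48635559 0.2742656  1.76417196] 101.07960778494953 [-0.74  0.16 -1.1   0.26  0.86  0.62  1.01 -1.19]
scene proj [[327.0, 219.0], [349.0, 207.0], [444.0, 307.0], [466.0, 290.0]]
tip [0.3993975  0.53000621 0.06901397] [-0.08539272  0.31364086  0.34698143 -0.07711226]
travel 0.13768486275132769 side 0.036190927447056466
0.3
[-0.792, -0.567, 0.061] [-0.0, 0.0, 0.761]
[-0.828, -0.513, 0.061] [-0.0, 0.0, 0.761]
[-0.86, -0.457, 0.061] [-0.0, 0.0, 0.761]
[-0.889, -0.399, 0.061] [-0.0, 0.0, 0.761]
[-0.913, -0.339, 0.061] [-0.0, 0.0, 0.761]
[-0.934, -0.278, 0.061] [-0.0, 0.0, 0.761]
[-0.95, -0.215, 0.061] [-0.0, 0.0, 0.761]
[-0.962, -0.152, 0.061] [-0.0, 0.0, 0.761]
[-0.97, -0.088, 0.061] [-0.0, 0.0, 0.761]
[-0.974, -0.023, 0.061] [-0.0, 0.0, 0.761]
[-0.973, 0.041, 0.061] [-0.0, 0.0, 0.761]
[-0.968, 0.106, 0.061] [-0.0, 0.0, 0.761]
[-0.959, 0.17, 0.061] [-0.0, 0.0, 0.761]
[-0.946, 0.233, 0.061] [-0.0, 0.0, 0.761]
[-0.928, 0.295, 0.061] [-0.0, 0.0, 0.761]
[-0.907, 0.356, 0.061] [-0.0, 0.0, 0.761]
[-0.881, 0.416, 0.061] [-0.0, 0.0, 0.761]
[[-7.35899049e-04 -9.58738662e-01 -2.84287945e-01  7.12778271e-02]
 [ 9.99998957e-01 -1.05873290e-03  9.81926572e-04  3.77466456e-04]
 [-1.24239597e-03 -2.84286926e-01  9.58738442e-01 -1.42098666e-01]
 [ 0.00000000e+00  0.00000000e+00  0.00000000e+00  1.00000000e+00]]
```

Request:
send_rows(
  translation=[
    [-0.79,-0.57,0.06],
    [-0.83,-0.51,0.06],
    [-0.86,-0.46,0.06],
    [-0.89,-0.4,0.06],
    [-0.91,-0.34,0.06],
  ],
  rotation=[
    [0,0,0.76],
    [0,0,0.76],
    [0,0,0.76],
    [0,0,0.76],
    [0,0,0.76],
  ],
  grip=[85,85,85,85,85],
  squeeze=60,
)

```text
time: 0.98
eef_pos: [0.2609, 0.5417, 0.2224]
tcp_rot: [0.287, 0.958, 0.0, 0.0]
contact_force: [0.3, -0.3, 0.6]
opening: 0.993
```

Request:
send_rows(
  translation=[
    [-0.93,-0.28,0.06],
    [-0.95,-0.22,0.06],
    [-0.96,-0.15,0.06],
    [-0.97,-0.09,0.06],
    [-0.97,-0.02,0.06],
  ],
  rotation=[
    [0,0,0.76],
    [0,0,0.76],
    [0,0,0.76],
    [0,0,0.76],
    [0,0,0.76],
  ],
  grip=[85,85,85,85,85],
)

```text
time: 1.6
eef_pos: [0.3549, 0.4301, 0.2134]
tcp_rot: [0.441, 0.897, 0.0, 0.0]
contact_force: [-0.5, 0.0, -0.2]
opening: 0.996
```

Request:
send_rows(
  translation=[
    [-0.97,0.04,0.06],
    [-0.97,0.11,0.06],
    [-0.96,0.17,0.06],
    [-0.95,0.23,0.06],
    [-0.93,0.3,0.06],
  ],
  rotation=[
    [0,0,0.76],
    [0,0,0.76],
    [0,0,0.76],
    [0,0,0.76],
    [0,0,0.76],
  ],
  grip=[85,85,85,85,85],
)

```text
time: 2.22
eef_pos: [0.4493, 0.3184, 0.2044]
tcp_rot: [0.583, 0.812, 0.0, 0.0]
contact_force: [-0.3, 0.5, -0.6]
opening: 1.0
```

Request:
send_rows(
  translation=[
    [-0.91,0.36,0.06],
    [-0.88,0.42,0.06],
    [0,0,0],
  ],
  rotation=[
    [0,0,0.76],
    [0,0,0.76],
    [0,0,0],
  ],
  grip=[85,85,85],
)

```text
time: 2.6
eef_pos: [0.4877, 0.2733, 0.2007]
tcp_rot: [0.636, 0.772, -0.0, 0.0]
contact_force: [0.7, -0.0, -0.1]
opening: 0.993
```

```bash
python3 - <<'E'
from h import *
s=ctrl.get_state();print(s['time'],s['eef_pos'],s['tcp_rot'],s['dq'].round(3),s['qpos'].round(2))
c=shot('wrist','w1')
p=[.48635559,.2742656,1.76417196]
print([proj(c,q,s).round(0).tolist() for q in corners(p)],proj(c,[.3994,.530,.073],s))
E
```

```text
2.6 [0.48766759 0.2733133  0.20070151] [ 6.36081104e-01  7.71622205e-01 -1.32777571e-05  3.75809310e-05] [ 0.035 -0.008  0.01   0.018  0.008 -0.004] [ 0.33  0.06  1.89 -0.    1.19  0.14]
[[278.0, 29.0], [357.0, 29.0], [289.0, 381.0], [349.0, 380.0]] [ 248.59917793 -255.604046  ]
```

View pics/w1.png

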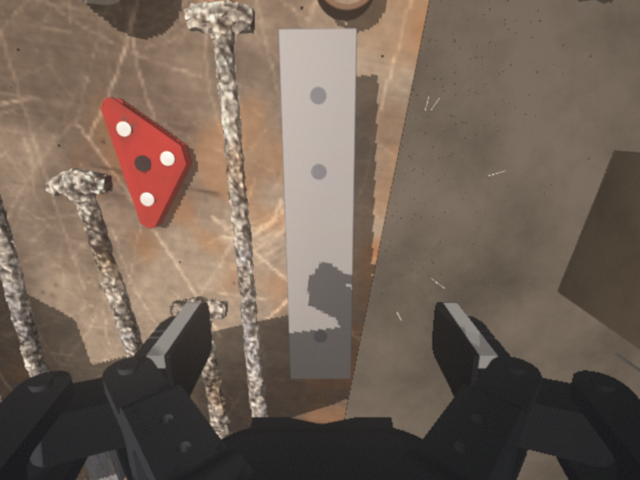

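The wrist view shows the plate's leading corners at (280,29) and (357,29) and its rear corners at (290,379) and (351,379), within 2 px of prediction. I'll refine this with an edge fit, then descend.

```bash
cat >> h.py <<'E'
def edgefit(c,s,p0,z=.076):
    "refine y-offset and yaw from long edges seen in a wrist image; returns centre, yaw"
    g=cv2.GaussianBlur(cv2.cvtColor(c['image'],cv2.COLOR_BGR2GRAY).astype(float),(3,3),0)
    p=np.array(p0,float)
    out=[]
    for side in(25,-25):
        pts=[]
        for x in np.arange(-20,126,3):
            u=np.array([np.cos(p[2]),np.sin(p[2])]);v=np.array([-u[1],u[0]])
            k=np.arange(-4,4.01,.2);P=[p[:2]+u*x/1e3+v*(side+d)/1e3 for d in k]
            q=np.array([proj(c,[*a,z],s) for a in P],np.float32)
            if q.min()<2 or q[:,0].max()>637 or q[:,1].max()>477: continue
            val=cv2.remap(g.astype(np.float32),q[:,:1],q[:,1:],cv2.INTER_LINEAR).ravel()
            gr=np.gradient(val);i=np.argmax(-np.sign(side)*gr)
            if abs(gr[i])>1: pts.append((x,k[i]))
        pts=np.array(pts);m=np.polyfit(pts[:,0],pts[:,1],1)
        for _ in range(3):
            e=abs(np.polyval(m,pts[:,0])-pts[:,1]);pts=pts[e<max(.3,2*np.median(e))];m=np.polyfit(pts[:,0],pts[:,1],1)
        out.append(m);print('side',side,'n',len(pts),'slope deg',np.degrees(m[0]).round(2),'off mm',m[1].round(2))
    m=np.mean(out,0);p[2]+=m[0];p[:2]+=v*m[1]/1e3
    return p
E
python3 - <<'E'
from h import *
s=ctrl.get_state();c=eyes.read_camera('wrist')
p=edgefit(c,s,[.48635559,.2742656,1.76417196]);print(p,np.degrees(p[2]))
px=np.array([[280,29],[357,29],[290,379],[351,379.]])
r=least_squares(lambda p:np.ravel([proj(c,q,s) for q in corners(p)]-px),p);print(r.x,r.fun.round(1))
a=eyes.read_camera('top');print([ (proj(a,q)).round(1).tolist() for q in corners(r.x)])
rows([*p[:2],.2],p[2]-np.pi/2,s,1)
E
```

```text
side 25 n 34 slope deg 0.38 off mm -1.2
side -25 n 33 slope deg 0.35 off mm -0.04
[0.48696463 0.27438486 1.77050748] 101.44260609437089
[0.48644959 0.27576483 1.76755746] [-1.1 -0.4  1.1 -0.7  0.2  1.1 -0.2  0.9]
[[302.8, 235.7], [296.7, 208.5], [448.0, 203.5], [440.3, 177.1]]
[0.009, 0.002, 0.024] [-0.003, -0.004, -0.071]
```

Request:
send_rows(
  translation=[
    [0.01,0,0.9],
    [0,0,0.9],
    [0,0,0.9],
    [0,0,0.9],
    [0,0,0.6],
  ],
  rotation=[
    [0,0,-0.07],
    [0,0,0],
    [0,0,0],
    [0,0,0],
    [0,0,0],
  ],
  grip=[85,85,85,85,85],
)

```text
time: 3.38
eef_pos: [0.4855, 0.2755, 0.0734]
tcp_rot: [0.632, 0.775, -0.001, -0.0]
contact_force: [-0.4, 0.4, 1.1]
opening: 0.994
```

Request:
send_rows(
  translation=[
    [0,0,0.5],
    [0,0,0.27],
    [0,0,0],
  ],
  rotation=[
    [0,0,0],
    [0,0,0],
    [0,0,0],
  ],
  grip=[85,85,85],
)

```text
time: 3.75
eef_pos: [0.4866, 0.2749, 0.0514]
tcp_rot: [0.633, 0.774, -0.0, -0.0]
contact_force: [-0.6, -0.8, 0.1]
opening: 0.995
```

```bash
python3 - <<'E'
from h import *
s=ctrl.get_state();print(s['time'],s['eef_pos'],s['contact_force'].round(1))
c=shot('wrist','w2')
p=edgefit(c,s,[.4869,.2748,1.7703]);print(p,np.degrees(p[2]))
rows([*p[:2],.051],p[2]-np.pi/2,s,1)
E
```

```text
3.75 [0.48656917 0.27485452 0.05135667] [-0.6 -0.8  0.1]
side 25 n 28 slope deg 0.02 off mm -0.81
side -25 n 41 slope deg -0.24 off mm 0.76
[0.48692365 0.27480478 1.76841367] 101.32263952561159
[-0.004, 0.011, 0.012] [-0.006, 0.001, 0.035]
```

View pics/w2.png

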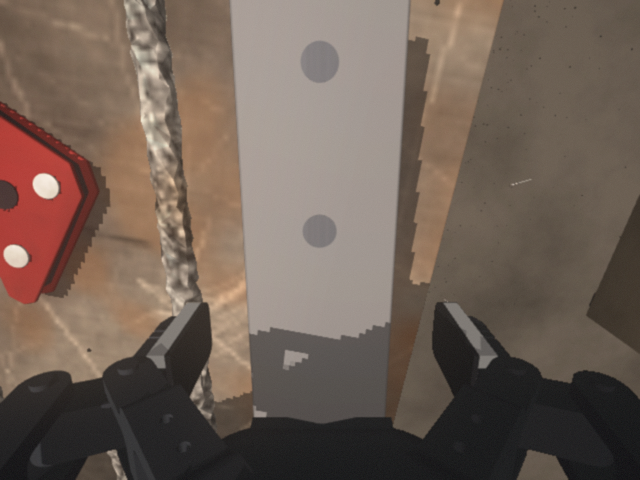

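Request:
send_rows(
  translation=[
    [0,0.01,0],
    [0,0,0],
    [0,0,0],
    [0,0,0],
  ],
  rotation=[
    [0,0,0.03],
    [0,0,0],
    [0,0,0],
    [0,0,0],
  ],
  grip=[66,60,56,54],
  squeeze=60,
)

```text
time: 4.3
eef_pos: [0.487, 0.2749, 0.0518]
tcp_rot: [0.634, 0.774, 0.0, 0.0]
contact_force: [-0.8, -0.8, -1.2]
opening: 0.631
```

Request:
send_rows(
  translation=[
    [0,0,0],
    [0,0,0],
    [0,0,0],
    [0,0,0],
  ],
  rotation=[
    [0,0,0],
    [0,0,0],
    [0,0,0],
    [0,0,0],
  ],
  grip=[52,50,48,46],
)

```text
time: 4.8
eef_pos: [0.486, 0.2747, 0.0518]
tcp_rot: [0.634, 0.774, -0.001, -0.001]
contact_force: [-5.9, -1.6, 6.1]
opening: 0.567
```

```bash
python3 - <<'E'
from h import *
s=ctrl.get_state();print(s['time'],s['eef_pos'],s['contact_force'].round(1),s['wrist_torque'].round(2),s['opening'],s['opening']*85.4)
c=shot('wrist','w3')
p=edgefit(c,s,[.4869,.2748,1.7687]);print(p,np.degrees(p[2]))
y=R.from_quat(s['tcp_rot']).apply([[0,1,0],[1,0,0]]);print(y)
E
```

```text
4.8 [0.48598499 0.27469188 0.05178278] [-5.9 -1.6  6.1] [-0.24  0.92  0.  ] 0.5666339525993084 48.390539551980936
side 25 n 29 slope deg 0.09 off mm -0.98
side -25 n 30 slope deg 0.04 off mm 0.37
[0.48719918 0.27485999 1.76987199] 101.40619554309838
[[ 9.80405516e-01  1.96967953e-01 -2.94110627e-03]
 [-1.96969801e-01  9.80409494e-01 -3.49539348e-04]]
```

Request:
send_rows(
  translation=[
    [0,-0.03,-0.01],
    [0,0,0],
    [0.1,0,0],
    [0.2,0,0],
    [0.3,0,0],
  ],
  rotation=[
    [0,0,0],
    [0,0,0],
    [0,0,0],
    [0,0,0],
    [0,0,0],
  ],
  grip=[44,44,44,44,44],
  squeeze=80,
)

```text
time: 5.48
eef_pos: [0.4837, 0.2915, 0.052]
tcp_rot: [0.634, 0.774, 0.0, 0.001]
contact_force: [1.0, -5.0, 0.9]
opening: 0.561
```

```bash
python3 - <<'E'
from h import *
s=ctrl.get_state();print(s['time'],s['eef_pos'],s['contact_force'].round(1),s['wrist_torque'].round(2),s['opening'])
u=np.array([np.cos(1.7699),np.sin(1.7699)]);d=s['eef_pos'][:2]-[.4869,.2748];print('along',d@u,'side',d@[-u[1],u[0]])
c=shot('wrist','w4')
p=edgefit(c,s,[*(np.array([.4871,.2748])+u*.018),1.7699]);print(p,np.degrees(p[2]))
y=R.from_quat(s['tcp_rot']).apply([[0,1,0],[1,0,0]]);print(y.round(4))
E
```

```text
5.475 [0.48368346 0.29154816 0.05197806] [ 1.  -5.   0.9] [-0.67 -0.03  0.04] 0.5610593655305925
along 0.017053493684346954 side -0.00015963652491053464
side 25 n 27 slope deg 0.07 off mm -1.82
side -25 n 33 slope deg -0.02 off mm -0.4
[0.48462559 0.29266349 1.77032092] 101.43191717178226
[[ 0.9804  0.1969  0.0019]
 [-0.1969  0.9804 -0.0021]]
```

Request:
send_rows(
  translation=[
    [0.3,0,0],
    [0.4,0,0],
    [0.4,0,0],
    [0.4,0,0],
    [0.4,0,0],
  ],
  rotation=[
    [0,0,0],
    [0,0,0],
    [0,0,0],
    [0,0,0],
    [0,0,0],
  ],
  grip=[44,44,44,44,44],
)

```text
time: 6.15
eef_pos: [0.4714, 0.3486, 0.0519]
tcp_rot: [0.634, 0.774, -0.0, 0.0]
contact_force: [1.6, -5.7, 1.8]
opening: 0.559
```

Request:
send_rows(
  translation=[
    [0.4,0,0],
    [0.4,0,0],
    [0.3,0,0],
    [0.2,0,0],
    [0.1,0,0],
  ],
  rotation=[
    [0,0,0],
    [0,0,0],
    [0,0,0],
    [0,0,0],
    [0,0,0],
  ],
  grip=[44,44,44,44,44],
)

```text
time: 6.78
eef_pos: [0.4626, 0.3897, 0.0514]
tcp_rot: [0.634, 0.774, -0.0, -0.0]
contact_force: [0.7, -2.6, -1.8]
opening: 0.56
```

```bash
python3 - <<'E'
from h import *
s=ctrl.get_state();print(s['time'],s['eef_pos'],s['contact_force'].round(1),s['wrist_torque'].round(2),s['opening'])
u=np.array([np.cos(1.7699),np.sin(1.7699)]);v=np.array([-u[1],u[0]]);d=s['eef_pos'][:2]-[.4869,.2748];print('along',d@u,'side',d@v)
print(R.from_quat(s['tcp_rot']).apply([[0,1,0],[1,0,0]]).round(4))
w=eyes.read_camera('wrist');p=edgefit(w,s,[*(np.array([.4869,.2748])+u*(d@u)),1.7699]);print(p,np.degrees(p[2]))
a=shot('top','top3');b=shot('scene','scene3')
t=np.array([.3994,.530,.073]);e=np.r_[np.array([.4866,.2752])+u*(.13+d@u),.073]
f=lambda c,n:print(n,proj(c,t).round(1),proj(c,e).round(1))
f(a,'top');f(b,'scene')
ca=proj(a,(t+e)/2).astype(int);cb=proj(b,(t+e)/2).astype(int)
cr=[cv2.resize(c['image'][q[1]-40:q[1]+40,q[0]-40:q[0]+40],None,fx=5,fy=5,interpolation=cv2.INTER_CUBIC) for c,q in((a,ca),(b,cb))]
print('crop origin',ca-40,cb-40);cv2.imwrite('pics/end1.png',np.hstack(cr))
E
```

```text
6.775 [0.46256185 0.38968011 0.05143057] [ 0.7 -2.6 -1.8] [-0.65 -0.05  0.02] 0.5604025752605578
along 0.1174244338540709 side 0.0011351045239465056
[[ 9.804e-01  1.970e-01 -9.000e-04]
 [-1.970e-01  9.804e-01 -1.000e-04]]
side 25 n 31 slope deg -0.27 off mm -0.69
side -25 n 31 slope deg 0.18 off mm 0.68
[0.46367927 0.38990558 1.76909355] 101.36159388640354
top [226.7 259.1] [234.1 237.2]
scene [275.7 187. ] [296.9 184.8]
crop origin [190 208] [246 145]
```

View pics/end1.png

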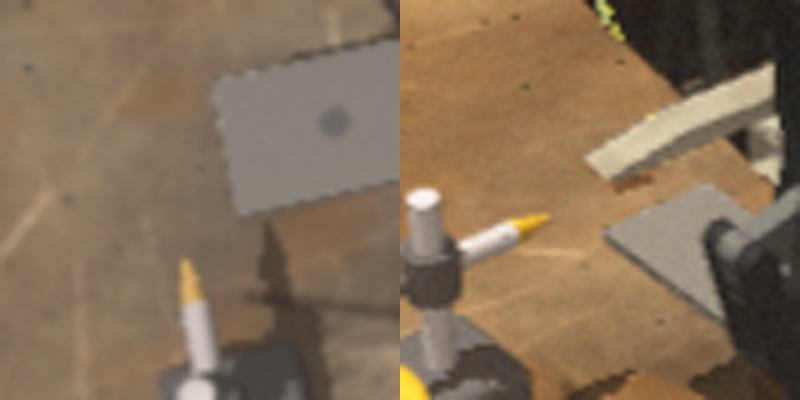

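The left (top camera) crop puts the leading corners at (213,80) and (238,215) and the brass tip at (184,260). The right (scene) crop puts the tip at (149,217) and the corners at (204,234) and (310,185). The plate is straight and still short of the pointer.

```bash
cat >> h.py <<'E'
def remain(a,b,ta,la,ra,tb,lb,rb,yaw=1.7693):
    u=np.array([np.cos(yaw),np.sin(yaw)]);v=np.array([-u[1],u[0]])
    for n,c,t,l,r in(('top',a,ta,la,ra),('scene',b,tb,lb,rb)):
        T=ray(c,t,.073)[:2];L=ray(c,l,.076)[:2];Q=ray(c,r,.076)[:2];E=(L+Q)/2
        print(n,'remain L',((T-L)@u*1e3).round(2),'R',((T-Q)@u*1e3).round(2),'side of mid',((T-E)@v*1e3).round(1),'width',np.linalg.norm(L-Q).round(4),'tip',T.round(4))
    t=least_squares(lambda p:np.r_[proj(a,p)-ta,proj(b,p)-tb],[.4,.53,.073])
    L=least_squares(lambda p:np.r_[proj(a,p)-la,proj(b,p)-lb],[.4,.53,.073]);Q=least_squares(lambda p:np.r_[proj(a,p)-ra,proj(b,p)-rb],[.4,.53,.073])
    print('stereo',((t.x-L.x)[:2]@u*1e3).round(2),((t.x-Q.x)[:2]@u*1e3).round(2),'z',t.x[2].round(4),L.x[2].round(4),Q.x[2].round(4))
E
python3 - <<'E'
from h import *
a=eyes.read_camera('top');b=eyes.read_camera('scene')
A=lambda x,y:np.array([190+(x+.5)/5-.5,208+(y+.5)/5-.5]);B=lambda x,y:np.array([246+(x+.5)/5-.5,145+(y+.5)/5-.5])
remain(a,b,A(184,260),A(238,215),A(213,80),B(149,217),B(204,234),B(310,185))
E
```

```text
top remain L 21.46 R 21.91 side of mid 35.1 width 0.049 tip [0.3985 0.5304]
scene remain L 25.57 R 25.31 side of mid 32.0 width 0.05 tip [0.3975 0.5272]
stereo 20.67 21.4 z 0.0702 0.0687 0.0697
```

```bash
cat >> h.py <<'E'
def ppt(q,x,y,z=3):  # q: centre x,y,z, yaw, nose-up pitch ; local mm
    return np.array(q[:3])+(R.from_euler('z',q[3])*R.from_euler('y',-q[4])).apply(np.array([x,y,z])/1e3)
def obs(c,s,q,segs,ch='g',w=5):
    "list of (x,y,pixel,normal) image edge points for model segments; plate brighter/greyer inside"
    im=c['image'] if not isinstance(c,tuple) else c[1]; im=im.astype(np.float32)
    g=cv2.GaussianBlur(im.mean(2),(3,3),0)
    out=[]
    for (x0,y0,x1,y1,nx,ny) in segs:
        loc=[]
        for t in np.linspace(0,1,25):
            x,y=x0+t*(x1-x0),y0+t*(y1-y0);P=proj(c,ppt(q,x,y),s);N=proj(c,ppt(q,x+nx,y+ny),s)-P;N/=np.linalg.norm(N)
            k=np.arange(-w,w+.01,.1);Q=(P+k[:,None]*N).astype(np.float32)
            if Q.min()<2 or Q[:,0].max()>637 or Q[:,1].max()>477: continue
            val=cv2.remap(g,Q[:,:1].copy(),Q[:,1:].copy(),cv2.INTER_LINEAR).ravel();gr=-np.gradient(val)
            i=np.argmax(gr); loc.append((x,y,*(P+k[i]*N),*N,k[i],t))
        if len(loc)<5: continue
        loc=np.array(loc);m=np.polyfit(loc[:,7],loc[:,6],1)
        for _ in range(4):
            e=abs(np.polyval(m,loc[:,7])-loc[:,6]);ok=e<max(.4,2*np.median(e))
            m=np.polyfit(loc[ok,7],loc[ok,6],1)
        out.append((ok.sum(),len(ok),m[1],m[0]+m[1],loc[ok]))
    return out
E
cat > m.py <<'E'
from h import *
LE=(130,22,130,-22,1,0);LL=(70,25,127,25,0,1);RR=(70,-25,127,-25,0,-1);WL=(-10,25,85,25,0,1);WR=(-10,-25,85,-25,0,-1)
def show(n,o): print(n,[(a,b,round(c,2),round(d,2)) for a,b,c,d,_ in o])
a=eyes.read_camera('top');b=eyes.read_camera('scene')
a0=dict(a,image=cv2.imread('pics/top0.png'));b0=dict(b,image=cv2.imread('pics/scene0.png'))
q0=[.4867,.2752,.073,1.7695,0]
print('offsets px at segment start,end (+ = outward of model); start pose:')
show('top0',obs(a0,None,q0,[LE,LL,RR]));show('scene0',obs(b0,None,q0,[LE,LL,RR]))
s=ctrl.get_state();w=eyes.read_camera('wrist')
print(s['eef_pos'].round(4),s['contact_force'].round(1),s['wrist_torque'].round(2))
u=np.array([np.cos(1.7695),np.sin(1.7695)]);al=(s['eef_pos'][:2]-[.4869,.2748])@u
q1=[*(np.array(q0[:2])+u*(al+.0003)),.073,1.7695,0]
for pit in(0,-.02,-.035):
    q=q1[:4]+[pit];print('pitch',pit)
    show(' top',obs(a,None,q,[LE,LL,RR]));show(' scene',obs(b,None,q,[LE,LL,RR]));show(' wrist',obs(w,s,q,[WL,WR]))
E
python3 m.py
```

```text
offsets px at segment start,end (+ = outward of model); start pose:
top0 [(np.int64(24), 25, np.float64(-0.03), np.float64(-0.56)), (np.int64(19), 25, np.float64(-0.35), np.float64(-0.05)), (np.int64(21), 25, np.float64(-0.26), np.float64(-0.74))]
scene0 [(np.int64(20), 25, np.float64(-1.02), np.float64(-0.78)), (np.int64(18), 25, np.float64(2.04), np.float64(1.67)), (np.int64(22), 25, np.float64(-1.76), np.float64(-1.62))]
[0.4626 0.3899 0.0517] [-1.   1.7 -3.2] [ 0.15  0.18 -0.03]
pitch 0
 top [(np.int64(24), 25, np.float64(-0.32), np.float64(-1.0)), (np.int64(23), 25, np.float64(-0.17), np.float64(0.21)), (np.int64(20), 25, np.float64(-0.72), np.float64(-0.42))]
 scene [(np.int64(18), 25, np.float64(-1.71), np.float64(6.32)), (np.int64(23), 25, np.float64(1.88), np.float64(1.6)), (np.int64(25), 25, np.float64(2.48), np.float64(-0.96))]
 wrist [(np.int64(20), 25, np.float64(-3.35), np.float64(-3.31)), (np.int64(24), 25, np.float64(-2.85), np.float64(-1.44))]
pitch -0.02
 top [(np.int64(21), 25, np.float64(-0.22), np.float64(-0.58)), (np.int64(21), 25, np.float64(-0.41), np.float64(
[... 154 characters left out ...]
oat64(1.25), np.float64(0.73)), (np.int64(17), 25, np.float64(0.51), np.float64(-1.49))]
 wrist [(np.int64(22), 25, np.float64(-3.54), np.float64(-2.11)), (np.int64(20), 25, np.float64(-3.16), np.float64(0.22))]
pitch -0.035
 top [(np.int64(19), 25, np.float64(-0.3), np.float64(-0.74)), (np.int64(25), 25, np.float64(-0.62), np.float64(-0.4)), (np.int64(19), 25, np.float64(-0.4), np.float64(0.39))]
 scene [(np.int64(25), 25, np.float64(1.48), np.float64(2.48)), (np.int64(23), 25, np.float64(0.84), np.float64(0.03)), (np.int64(17), 25, np.float64(0.91), np.float64(-0.57))]
 wrist [(np.int64(19), 25, np.float64(-3.45), np.float64(-1.23)), (np.int64(21), 25, np.float64(-2.99), np.float64(0.56))]
```

```bash
python3 - <<'E' | grep -v pitch
from h import *
WL=(-10,25,85,25,0,1);WR=(-10,-25,85,-25,0,-1)
w=eyes.read_camera('wrist');s=ctrl.get_state()
def tr(y,x):
    M=np.c_[x,y,np.cross(x,y)];return R.from_matrix(M).as_quat()
S=[('w3',[.48598,.27469,.05178],tr([.9804055,.196968,-.00294],[-.19697,.980409,-.00035])),('w4',[.48368,.29155,.05198],tr([.9804,.1969,.0019],[-.1969,.9804,-.0021]))]
u=np.array([np.cos(1.7695),np.sin(1.7695)])
for n,e,q in S+[('now',s['eef_pos'],s['tcp_rot'])]:
    im=w if n=='now' else dict(w,image=cv2.imread(f'pics/{n}.png'))
    al=(np.array(e)[:2]-[.4869,.2748])@u; st=dict(eef_pos=e,tcp_rot=q)
    o=obs(im,st,[*(np.array([.4867,.2752])+u*(al+.0003)),.073,1.7695,0],[WL,WR])
    print(n,[(int(a),round(float(c),2),round(float(d),2)) for a,b,c,d,_ in o],'widths',round(float(o[0][2]+o[1][2]),2),round(float(o[0][3]+o[1][3]),2))
print(s['tcp_rot'],s['contact_force'].round(1),s['wrist_torque'].round(2))
E
```

```text
w3 [(18, -3.64, -3.76), (21, -1.56, -0.65)] widths -5.2 -4.4
w4 [(22, -4.88, -4.79), (25, 0.83, 2.93)] widths -4.05 -1.86
now [(22, -3.39, -3.43), (19, -2.89, -1.27)] widths -6.28 -4.7
[ 6.33958022e-01  7.73367244e-01  8.05068018e-05 -5.70550343e-04] [-0.5  2.1 -3.8] [ 0.14  0.17 -0.01]
```

The plate is level: the scene's long edge and the wrist edge widths match the start baseline. The top camera puts the remaining travel at about 21 mm, so I'll move 18 mm more and check the alignment with the pointer axis.

Request:
send_rows(
  translation=[
    [0.15,0,0],
    [0.2,0,0],
    [0.15,0,0],
    [0.1,0,0],
    [0,0,0],
  ],
  rotation=[
    [0,0,0],
    [0,0,0],
    [0,0,0],
    [0,0,0],
    [0,0,0],
  ],
  grip=[44,44,44,44,44],
)

```text
time: 7.85
eef_pos: [0.4592, 0.4076, 0.0517]
tcp_rot: [0.634, 0.774, 0.0, -0.0]
contact_force: [-1.1, 1.1, -5.0]
opening: 0.561
```

```bash
cat > f.py <<'E'
import sys
from h import *
s=ctrl.get_state();print(s['time'],s['eef_pos'].round(4),s['contact_force'].round(1),s['wrist_torque'].round(2),abs(s['dq']).max().round(3))
u=np.array([np.cos(1.7695),np.sin(1.7695)]);v=np.array([-u[1],u[0]]);al=(s['eef_pos'][:2]-[.4869,.2748])@u
a=eyes.read_camera('top');b=eyes.read_camera('scene');w=eyes.read_camera('wrist')
q=[*(np.array([.4867,.2752])+u*(al-.001)),.073,1.7695,0]
LE=(130,22,130,-22,1,0);LL=(70,25,127,25,0,1);RR=(70,-25,127,-25,0,-1);WL=(-10,25,85,25,0,1);WR=(-10,-25,85,-25,0,-1)
sh=lambda n,o:print(n,[(int(x[0]),round(float(x[2]),2),round(float(x[3]),2)) for x in o])
oa=obs(a,None,q,[LE,LL,RR],w=4);sh('top',oa);sh('scene LL',obs(b,None,q,[LL]));sh('wrist',obs(w,s,q,[WL,WR]))
E_=np.array([ray(a,p[2:4],.076)[:2] for p in oa[0][4]]);end=(E_@u).mean();print('edge heading',np.degrees(np.arctan2(*(np.polyfit(E_@v,E_@u,1)[0],1))).round(2))
# pointer tip: yellow pixels, axis centroid along u in world at z=.073, row by row across v
hsv=cv2.cvtColor(a['image'],cv2.COLOR_BGR2HSV);P=proj(a,[.3985,.5304,.073]).astype(int)
box=np.zeros(hsv.shape[:2],np.uint8);box[P[1]-6:P[1]+14,P[0]-8:P[0]+9]=1
m=(cv2.inRange(hsv,(15,120,80),(35,255,255))>0)&(box>0);ys,xs=np.nonzero(m)
W=np.array([ray(a,(x,y),.073)[:2] for x,y in zip(xs,ys)]);sat=hsv[ys,xs,1].astype(float)
print('yellow n',len(xs),'axis along',np.average(W@u,weights=sat).round(4),'tip v',(W@v).min().round(4),'edge along',end.round(4),'remain mm',((np.average(W@u,weights=sat)-end)*1e3).round(2))
t=P-40;e=cv2.resize(a['image'][t[1]-10:t[1]+70,t[0]:t[0]+80],None,fx=6,fy=6,interpolation=cv2.INTER_CUBIC);cv2.imwrite(f'pics/{sys.argv[1]}.png',e)
print('crop origin',t-[0,10])
E
python3 f.py end2
```

```text
7.85 [0.4592 0.4076 0.0517] [-1.1  1.1 -5. ] [ 0.05  0.01 -0.02] 0.005
top [(20, -0.31, 0.09), (25, -0.29, -0.08), (22, -0.54, -0.39)]
scene LL [(22, 1.31, 1.44)]
wrist [(24, -4.02, -3.44), (19, -2.07, -0.84)]
edge heading -0.88
yellow n 22 axis along 0.4412 tip v -0.4928 edge along 0.4382 remain mm 3.03
crop origin [186 209]
```

View pics/end2.png

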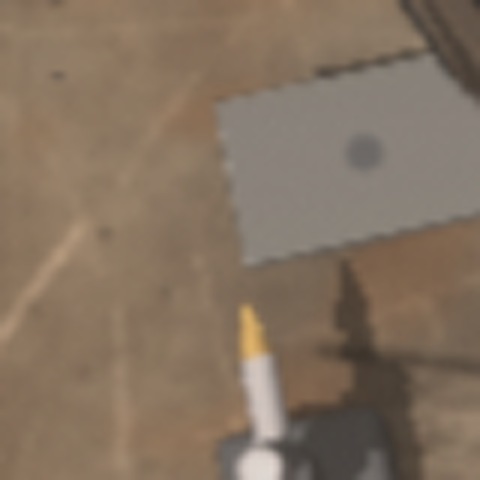

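The crop shows the leading corners at (218,103) and (244,264) and the tip at (246,305). By eye about 2.4 mm remains, and the script's figure is 3.0 mm. I'll move 2.7 mm.

Request:
send_rows(
  translation=[
    [0.05,0,0],
    [0.04,0,0],
    [0,0,0],
    [0,0,0],
  ],
  rotation=[
    [0,0,0],
    [0,0,0],
    [0,0,0],
    [0,0,0],
  ],
  grip=[44,44,44,44],
)

```text
time: 8.5
eef_pos: [0.4589, 0.4097, 0.0518]
tcp_rot: [0.634, 0.774, -0.0, -0.0]
contact_force: [0.0, -0.4, -5.8]
opening: 0.564
```

```bash
python3 f.py end3; python3 - <<'E'
from h import *
b=eyes.read_camera('scene');i=cv2.resize(b['image'][150:270,240:400],None,fx=5,fy=5,interpolation=cv2.INTER_CUBIC);cv2.imwrite('pics/sc3.png',i)
E
```

```text
8.5 [0.4589 0.4097 0.0518] [ 0.  -0.4 -5.8] [-0.01  0.04  0.01] 0.002
top [(21, 0.72, -0.4), (22, -0.18, -0.06), (18, -0.54, -0.3)]
scene LL [(23, 1.24, 1.5)]
wrist [(17, -4.86, -3.19), (22, -1.62, -0.44)]
edge heading 2.49
yellow n 22 axis along 0.4413 tip v -0.4945 edge along 0.4408 remain mm 0.44
crop origin [186 209]
```

View pics/end3.png

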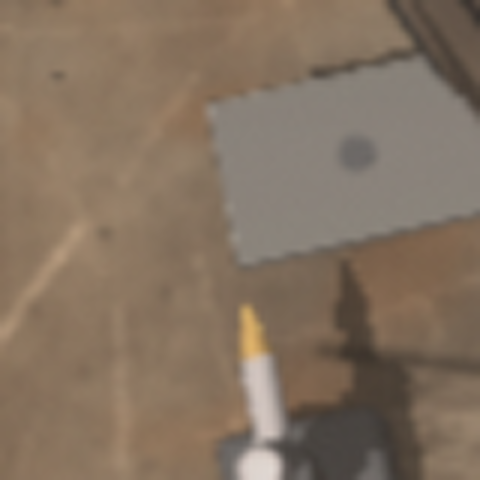

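View pics/sc3.png

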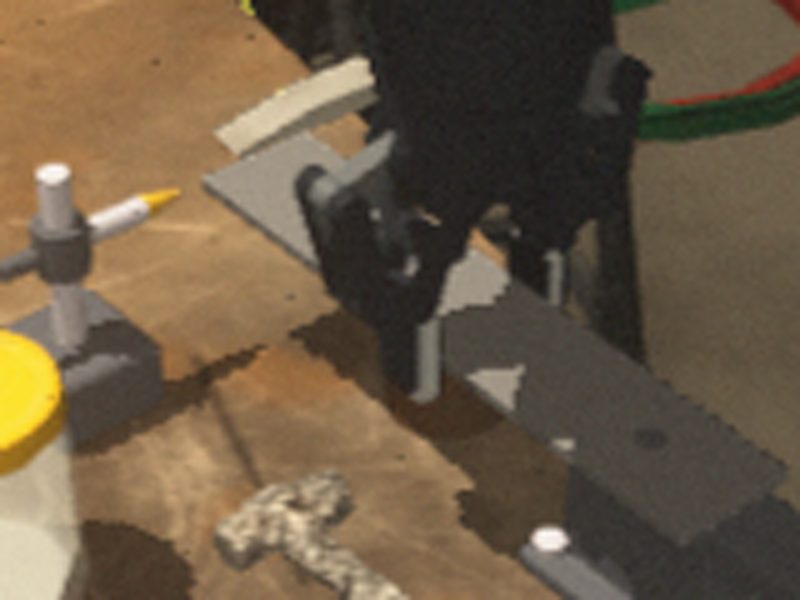

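Top view: corners at (210,105) and (237,264), tip at (246,305). After the height parallax, the edge line meets the tip within about 0.5 mm. Scene view: the leading edge line through (203,181) and (308,133), extended, passes the tip at (180,190) within 0.3 px. The gripper carries almost the whole weight (5.8 N), so I'll lower it by 0.3 mm to make sure the plate still touches the rest.

Request:
send_rows(
  translation=[
    [0,0,0.01],
    [0,0,0],
    [0,0,0],
    [0,0,0],
  ],
  rotation=[
    [0,0,0],
    [0,0,0],
    [0,0,0],
    [0,0,0],
  ],
  grip=[44,44,44,44],
)

```text
time: 9.2
eef_pos: [0.4589, 0.4097, 0.0516]
tcp_rot: [0.634, 0.774, -0.0, -0.0]
contact_force: [-1.6, -0.6, -5.4]
opening: 0.561
```

```bash
python3 f.py end4; python3 - <<'E'
from h import *
for _ in range(4):
    eyes.read_camera('top');s=ctrl.get_state();print(s['eef_pos'].round(4),s['contact_force'].round(1),s['wrist_torque'].round(2),R.from_quat(s['tcp_rot']).apply([1,0,0]).round(4))
E
```

```text
9.2 [0.4589 0.4097 0.0516] [-1.6 -0.6 -5.4] [-0.05  0.14  0.05] 0.001
top [(23, 0.0, 0.18), (24, -0.18, -0.04), (19, -0.49, -0.04)]
scene LL [(21, 1.67, 1.52)]
wrist [(19, -4.5, -4.75), (18, -2.06, -0.37)]
edge heading -0.41
yellow n 22 axis along 0.4412 tip v -0.4928 edge along 0.4406 remain mm 0.57
crop origin [186 209]
[0.4589 0.4097 0.0516] [ 0.2 -0.2 -4.8] [-0.1   0.1  -0.04] [-0.1967  0.9805 -0.    ]
[0.4589 0.4097 0.0516] [-0.9 -0.3 -5.1] [-0.11  0.1  -0.09] [-0.1967  0.9805 -0.    ]
[0.4589 0.4097 0.0516] [-0.7  0.5 -5.6] [-0.13  0.15 -0.08] [-0.1967  0.9805  0.    ]
[0.4589 0.4097 0.0516] [-1.9  0.6 -4.7] [-0.12  0.13 -0.04] [-0.1968  0.9805 -0.    ]
```

```bash
python3 -c "
from h import *
print(ticket.sign_off())"
```

```text
the job is handed in; nothing more can be done
None
```

I gripped the plate across its middle, slid it about 138 mm outward along the rest, and handed in with the gripper still holding it at 80 N. The job took about 9.5 s of the 29 s allowed, and sign-off reports no verdict.

- **Alignment:** In the top camera the leading end is about 0.5 mm short of the pointer tip. In the scene view, taken before a final 0.3 mm lowering, the extended edge line passed within 0.3 px of the tip.
- **Level and straight:** The tool's slide axis is level to within 0.0001. The plate's long edges match how they looked at the start, and sideways drift was well under 1 mm.
- **Disagreements:** Midway, stereo and scene readings put the remaining travel at 21 to 25 mm and hinted at a droop of the leading end. Comparing with the starting images showed this was camera bias, so I went by the top camera. The noisy end-edge heading also varied between about -0.9° and 2.5°.
- **Support:** The gripper carries about 5 N of the plate's roughly 5.9 N weight, so the plate is only lightly in contact with the rest. The arm was at a standstill.
- **Bystanders:** The moves kept clear of the jar, ring and magnet, but I did not measure their positions again at the end.

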